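Present the filter plate from the hook, label up

ROBOT

A 6-joint arm with a two-finger parallel gripper is mounted at the origin on the work surface; the furniture and walls round the work are solid. World frame = base frame: x ahead of the robot, y to its left, z up, the work surface at z = 0. Lengths are in m, angles in rad, forces in N, time in s.
With the tool pointing down it reaches from about 0.35 to 0.775 m from the base axis. Payload 7.3 kg.
Tool frame: the origin (TCP) lies at the very end of the fingers, on their centre line; the grasp point (between the pads) lies grip_point_offset behind it (grip_point_offset is the distance from the TCP to the grasp point, in m); z points along the fingers, y is the direction in which the jaws open and shut (so a half turn about z gives the same grasp; the last joint's range is limited). The gripper opens to 92 mm and grips with 3 to 60 N. Pads are 19 mm wide; open, the fingers measure 130 mm over their backs; the gripper's body (75 mm by 190 mm) begins 47 mm behind the grasp point.
Start: joints at [-1.331, 0.342, 1.524, -0, 1.275, -0.146], TCP at [0.198, -0.486, 0.227] pointing down, gripper open.
Joint ranges: [-2.53, 2.53], [-0.77, 2.02], [0.04, 2.7], [-1, 4.14], [0.28, 2.66], [-3.11, 3.11]. Speed limits (rad/s): [2.57, 2.57, 3.14, 3.14, 3.14, 3.14].

INTERFACE

Orientations are given as [roll, pitch, yaw] about the fixed x, y, z axes, in that order (R = Rz(yaw) Ry(pitch) Rx(roll)).
In Python, from cell import * gives the robot as it stands.
- The arm moves only by the shell command python3 -m inch 'ROWS' [OPENING] [FORCE]. ROWS is JSON, a list that holds one entry, the list of rows, each a list of 4 numbers: the shift along the tool's x, y, z in mm, then the turn about the tool's z in rad. In form: [[[x, y, z, roll], ...]]. A call has 1 to 10 rows; each row shifts and turns the commanded pose from where the row before left it, along the tool's axes as they then stand; what a row does not reach is not made up. A row lasts 1/8 s, in which the tool goes at most 62.5 mm and 10.7 degrees, less where a joint would pass 70% of its speed; a pose out of reach is approached as far as the arm can. A call with a gripper value outside its range is refused whole. OPENING is the closure, from -1 (fully open) to 1 (shut), set as the call begins (- or left out, the last holds). The fingers move at their own pace and stop on an object; FORCE is the grip in N (left out, the last holds). Time passes only in rows, so rows that do not move let the fingers close. It gives the time, the measured TCP pose, the force and the opening at its end, in the units of the state.
- observe(): the state, without advancing time (a new reading comes with each control period).
- read_camera(name): name is "scene" or "top" or "wrist"; returns a dict with "img" (400x640x3 uint8, blue, green, red), "fx", "fy", "cx", "cy" (pixels), "eye" and "rotation" of the camera in the world; the wrist camera has in their place "T_tool_cam" (4x4, takes a point from camera to tool coordinates, whose origin is the TCP and whose axes are the flange's). Camera axes: x right, y down, z forward; pixel columns grow to the right and rows downward; lengths in m; the calibration is good to about 2 mm. A picture is of the moment at which its call begins: read the wrist's pose just before it. There is no depth.
- hand_in(): hands the job in, once; it reports no verdict.
Trained networks look in the newest picture that a camera, given by its name, has taken for a name from the list of things; names that differ only in an ending like _2 or _b are one class to them, and where a whole thing is asked for, a point or a joint stands for the part that bears it (a point fixed in the world has none). Each returns a list of dicts, best first, with "conf" (0 to 1); they miss things now and then, are a little off and sometimes report something else, mostly with a low value. They report only what shows in the picture. A call takes as long as a camera call. They do not tell look-alikes from the thing itself.
- boxes_of(camera, label): "at" ([row, column] in pixels, amid what is visible of it).
- place_of(camera, label): "at" ([row, column] in pixels: a listed point, or the origin of a listed thing).
The state is a dict: "time": time; "qpos": joint angles; "qvel": joint speeds; "joint_efforts": joint torques, N m; "tool_pos": TCP position; "tool_rot": TCP orientation; "contact_force": force on the tool from outside, world axes, zero at the start; "torque": the same for the moment, N m; "opening": finger opening in m.
Only numpy, scipy, OpenCV 4.12 (cv2) and the standard library are available. Lean on these libraries where they do the work, as an engineer would, in place of code of your own. Each camera call takes 0.05 s, during which the arm holds its last target. There are 200 camera calls.

TASK

Take the filter plate that hangs on the hook at the yellow end of the wooden board up and off its hook, and hold it still in the gripper a hand's breadth above the middle of the viewing pad: label face up and roughly level, lengthwise along the pad, with the frosted end (the end with the small corner notch) towards the blue bar. Finish while holding it there, not resting on anything; leave the other plate on its hook and do not disturb the other things on the desk.

Things in the scene. Friction and masses are not known exactly. Their poses are not given: they have to be found in the camera images.
- plate_one: amber filter plate 36 x 96 x 6 mm, 40 g, origin at its centre. x: width; +y: to the frosted end, known by a 9 mm square notch in its +x corner; +z: out of the face with the white paper label (26 x 34 mm); back bare. Both ends are whitish, each with a 13 mm hole 33 mm from the centre. Hangs upright on hook_one, frosted end up, centre 144 mm up. Grip it by the long edges
- plate_two: amber filter plate 36 x 96 x 6 mm, 40 g, origin at its centre. x: width; +y: to the frosted end, known by a 9 mm square notch in its +x corner; +z: out of the face with the white paper label (26 x 34 mm); back bare. Both ends are whitish, each with a 13 mm hole 33 mm from the centre. Hangs upright on hook_two, frosted end down, centre 144 mm up. Grip it by the long edges
- plate_one_frosted (a point): point on the long axis of plate_one, 40 mm from its centre towards the frosted end
- plate_two_frosted (a point): point on the long axis of plate_two, 40 mm from its centre towards the frosted end
- hook_one: fixed hook stand at either end of the board, plate_one on it. Origin: centre of its 48 mm foot, 12 mm above the desk. Upright strap 14 x 4 mm, 184 mm tall; from it, 165 mm up, a 5 mm pin points to +y, rising 30 degrees, 20 mm long, through the plate's upper hole. The plate's back lies on the strap, label to the pin's tip side: it comes off label-first, along the pin
- hook_two: fixed hook stand at either end of the board, plate_two on it. Origin: centre of its 48 mm foot, 12 mm above the desk. Upright strap 14 x 4 mm, 184 mm tall; from it, 165 mm up, a 5 mm pin points to +y, rising 30 degrees, 20 mm long, through the plate's upper hole. The plate's back lies on the strap, label to the pin's tip side: it comes off label-first, along the pin
- yellow_end (a point): middle of the yellow stripe across the left (+y) end of the fixed wooden board (220 x 100 x 12 mm, long along y), 38 mm from the nearer of the two hook stands and 158 mm from the other
- view_pad: fixed flat viewing pad, 100 (x) x 150 (y) x 14 mm, grey with a white field; origin at the centre of its underside, +y along its length
- pad_centre (a point): middle of the viewing pad's top face, 14 mm above the desk
- bar_blue: blue bar, 90 x 14 x 8 mm, fixed across one end of the pad's top, 62 mm from the pad's middle; which end varies; origin at the centre of its underside
- bar_black: black bar like the blue one, at the other end of the pad
- tape_clear: bystander: tan roll of tape lying flat, 96 x 94 x 48 mm, origin at the centre of its underside
- tool_pouch: bystander, fixed: grey and green tool pouch at the left, 196 (along x) x 98 x 201 mm tall, origin at the centre of its underside
- oil_bottle: bystander, fixed: amber oil bottle with red spout, 43 mm across, 128 mm tall, origin at the centre of its underside
- mug: bystander: white dotted mug, 82 x 114 x 91 mm, origin at the centre of its underside
- insert_tin: bystander: round tin with a blue lid, 66 mm across, 33 mm high, origin at the centre of its underside
There are look-alikes about, which are no part of the job. Leave any purple look-alike of the plate_one alone.

How it is judged:
By the outcome, as a careful person would: the job done as asked, in the order asked, and still so for the second after the job is handed in, while the arm keeps its last pose, push and grip.
It also fails if it takes over 48 s, if anything falls off the work surface, if the arm or the gripper's body presses on something with over 40 N, if the wrist force passes 120 N, or if a joint passes its speed limit or range.

## Working session

There is one attempt and no reset: what is moved stays moved. The work goes in short steps, Python scripts to look and compute and a shell command to move; the robot and the scene stay as the last step left them, time stands still between calls to the robot, and variables do not carry over. Pictures are saved under pics/ and viewed, about 8 in all and at most 12, crops included, and the job is handed in when it is done.

```bash
ls; mkdir -p pics
cat > h.py <<'E'
from cell import *
import numpy as np, cv2
from scipy.spatial.transform import Rotation as R
def cam(name):
    s=observe(); c=read_camera(name)
    if 'eye' in c: c['e']=np.array(c['eye']); c['R']=np.array(c['rotation'])
    else:
        T=np.eye(4); T[:3,:3]=R.from_euler('xyz',s['tool_rot']).as_matrix(); T[:3,3]=s['tool_pos']
        T=T@np.array(c['T_tool_cam']); c['e']=T[:3,3]; c['R']=T[:3,:3]
    return c
def ray(c,at):
    d=c['R']@np.array([(at[1]-c['cx'])/c['fx'],(at[0]-c['cy'])/c['fy'],1.]); return c['e'],d
def atz(c,at,z):
    e,d=ray(c,at); return e+d*(z-e[2])/d[2]
def proj(c,p):
    q=c['R'].T@(np.array(p)-c['e']); return [c['fy']*q[1]/q[2]+c['cy'],c['fx']*q[0]/q[2]+c['cx']]
E
python3 - <<'E'
from h import *
s=observe(); print({k:np.round(v,3) for k,v in s.items()})
try: print(grip_point_offset)
except Exception as e: print(e)
Z={'pad_centre':.014,'yellow_end':.012,'view_pad':0,'bar_blue':.014,'bar_black':.014,'hook_one':.012,'hook_two':.012,'plate_one':.144,'plate_two':.144,'plate_one_frosted':.184,'plate_two_frosted':.104,'tape_clear':0,'tool_pouch':0,'oil_bottle':0,'mug':0,'insert_tin':0}
for n in ('scene','top'):
    c=cam(n); cv2.imwrite(f'pics/{n}.png',c['img']); print(n,np.round(c['e'],3),np.round(c['R'],2).tolist(),c['fx'])
    for k,z in Z.items():
        print(k,[(np.round(r['at']).tolist(),round(r['conf'],2),np.round(atz(c,r['at'],z)[:2],3).tolist()) for r in place_of(n,k)[:3]])
E
```

```text
pics
{'time': np.float64(0.0), 'qpos': array([-1.331,  0.343,  1.525, -0.   ,  1.275, -0.146]), 'qvel': array([ 0.002,  0.002,  0.001, -0.002, -0.001,  0.001]), 'joint_efforts': array([ 2.0000e-03, -4.3125e+01, -2.4422e+01,  7.2000e-02,  5.6000e-02,
       -0.0000e+00]), 'tool_pos': array([ 0.197, -0.486,  0.226]), 'tool_rot': array([-3.14 , -0.   ,  0.386]), 'contact_force': array([ 0.237, -0.275,  1.302]), 'torque': array([-0.012,  0.026, -0.007]), 'opening': np.float64(0.092)}
0.0188
scene [ 0.719 -0.432  1.054] [-2.59, -0.01, 0.46] 435.4966464929381Traceback (most recent call last):
  File "<stdin>", line 9, in <module>
  File "h.py", line 14, in atz
    e,d=ray(c,at); return e+d*(z-e[2])/d[2]
                                       ~^^^
IndexError: invalid index to scalar variable.
```

```bash
sed -i "s/c\['R'\]=np.array(c\['rotation'\])/c['R']=(lambda r: R.from_euler('xyz',r).as_matrix() if r.size==3 else r)(np.array(c['rotation']))/" h.py
cat > look.py <<'E'
from h import *
Z={'pad_centre':.014,'yellow_end':.012,'view_pad':0,'bar_blue':.014,'bar_black':.014,'hook_one':.012,'hook_two':.012,'plate_one':.144,'plate_two':.144,'plate_one_frosted':.184,'plate_two_frosted':.104,'tape_clear':0,'tool_pouch':0,'oil_bottle':0,'mug':0,'insert_tin':0}
for n in ('scene','top'):
    c=cam(n); cv2.imwrite(f'pics/{n}.png',c['img']); print(n,np.round(c['e'],3),np.round(c['R'],2).tolist(),c['fx'])
    for k,z in Z.items():
        print(k,[(np.round(r['at']).tolist(),round(r['conf'],2),np.round(atz(c,r['at'],z)[:2],3).tolist()) for r in place_of(n,k)[:3]])
E
python3 look.py
```

```text
scene [ 0.719 -0.432  1.054] [[0.9, 0.38, -0.23], [0.44, -0.76, 0.48], [0.01, -0.53, -0.85]] 435.4966464929381
pad_centre [([306.0, 270.0], 0.59, [0.479, -0.165])]
yellow_end [([212.0, 372.0], 0.84, [0.6, 0.195]), ([158.0, 380.0], 0.25, [0.552, 0.38])]
view_pad [([307.0, 267.0], 0.87, [0.471, -0.168]), ([336.0, 336.0], 0.35, [0.653, -0.156])]
bar_blue [([286.0, 287.0], 0.59, [0.49, -0.102])]
bar_black [([325.0, 253.0], 0.53, [0.466, -0.225])]
hook_one []
hook_two [([253.0, 347.0], 0.58, [0.59, 0.049]), ([217.0, 366.0], 0.18, [0.591, 0.171])]
plate_one [([221.0, 301.0], 0.8, [0.473, 0.015]), ([192.0, 370.0], 0.53, [0.591, 0.166]), ([131.0, 292.0], 0.22, [0.321, 0.257])]
plate_two []
plate_one_frosted [([215.0, 300.0], 0.82, [0.476, 0.009]), ([185.0, 369.0], 0.49, [0.585, 0.157])]
plate_two_frosted [([240.0, 344.0], 0.64, [0.58, 0.033])]
tape_clear [([152.0, 346.0], 0.66, [0.449, 0.363]), ([182.0, 369.0], 0.16, [0.552, 0.292])]
tool_pouch [([129.0, 291.0], 0.7, [0.251, 0.371])]
oil_bottle [([161.0, 378.0], 0.53, [0.548, 0.375])]
mug [([338.0, 336.0], 0.83, [0.654, -0.16])]
insert_tin [
[... 636 characters left out ...]
, [0.645, 0.169])]
hook_two [([208.0, 385.0], 0.57, [0.47, -0.16]), ([173.0, 328.0], 0.51, [0.585, 0.031])]
plate_one [([161.0, 286.0], 0.57, [0.589, 0.165]), ([210.0, 321.0], 0.47, [0.444, 0.057])]
plate_two [([164.0, 329.0], 0.64, [0.583, 0.036]), ([212.0, 227.0], 0.44, [0.431, 0.334])]
plate_one_frosted [([214.0, 318.0], 0.63, [0.427, 0.067]), ([155.0, 286.0], 0.61, [0.598, 0.164])]
plate_two_frosted [([167.0, 326.0], 0.47, [0.585, 0.041])]
tape_clear [([213.0, 226.0], 0.61, [0.445, 0.365])]
tool_pouch [([268.0, 223.0], 0.76, [0.265, 0.366])]
oil_bottle [([181.0, 227.0], 0.6, [0.553, 0.369])]
mug [([152.0, 381.0], 0.75, [0.666, -0.148])]
insert_tin [([248.0, 396.0], 0.75, [0.34, -0.198])]
```

View pics/scene.png

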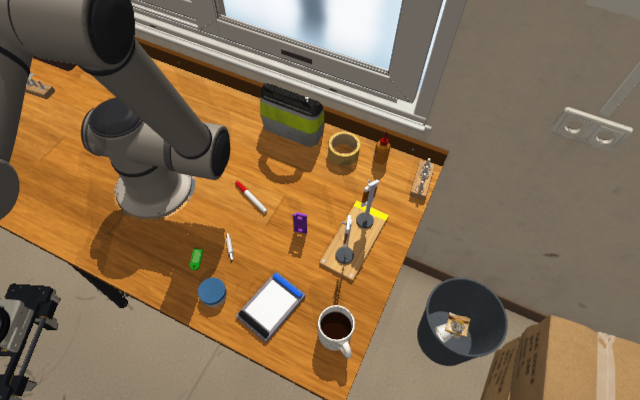

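View pics/top.png

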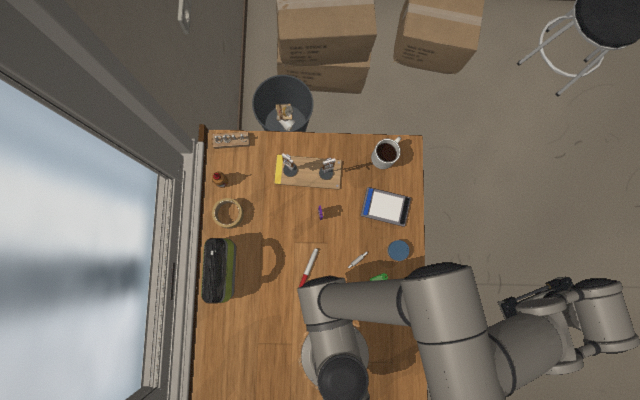

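Run:
```python
from h import *
a=cv2.imread('pics/scene.png')[170:280,280:400]; b=cv2.imread('pics/top.png')[140:230,265:425]
a=cv2.resize(a,None,fx=4,fy=4,interpolation=2); b=cv2.resize(b,None,fx=4.4*1.0*0.45*1.0/0.45*0.6,fy=4.4*0.6,interpolation=2)
H=max(a.shape[0],b.shape[0]); f=lambda i: cv2.copyMakeBorder(i,0,H-i.shape[0],0,0,0)
m=np.hstack([f(a)[:,:375*2],f(b)]);m=m[:,:]; 
if m.shape[1]>800: m=cv2.resize(m,None,fx=800/m.shape[1],fy=800/m.shape[1])
cv2.imwrite('pics/c1.png',m)
```

```text
(no output)
```

View pics/c1.png

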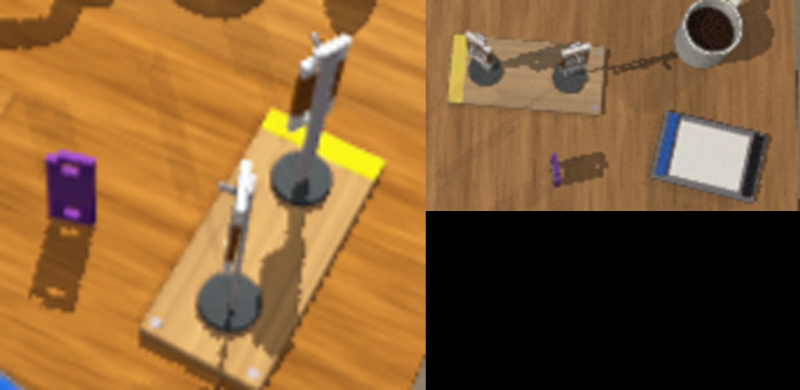

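```bash
cat >> h.py <<'E'
def to(target, yaw=None):
    s=observe(); M=R.from_euler('xyz',s['tool_rot']).as_matrix()
    d=M.T@(np.array(target)-s['tool_pos'])*1000
    cy=s['tool_rot'][2]; print('t',round(s['time'],2),'pos',np.round(s['tool_pos'],4),'rot',np.round(s['tool_rot'],3),'F',np.round(s['contact_force'],1),'op',round(s['opening'],4))
    print('shift mm (do at present yaw)',np.round(d,1),'then turn',None if yaw is None else np.round(-(np.mod(yaw-cy+np.pi/2,np.pi)-np.pi/2),3))
E
python3 - <<'E'
from h import *
c=read_camera('wrist'); print(np.round(c['T_tool_cam'],3).tolist(),c['fx'])
to([.45,.08,.40],0)
E
```

```text
[[-0.001, -0.956, -0.294, 0.079], [1.0, -0.001, 0.0, 0.0], [-0.001, -0.294, 0.956, -0.159], [0.0, 0.0, 0.0, 1.0]] 323.59166874084923
t 1.85 pos [ 0.1976 -0.4864  0.2267] rot [3.141 0.    0.386] F [ 1.2  0.6 -0.3] op 0.0915
shift mm (do at present yaw) [ 447.  -429.8 -173.3] then turn 0.386
```

```bash
python3 -m inch '[[[0,0,-55,0],[0,0,-55,0],[40,-33,-20,0],[46,-38,0,0],[46,-38,0,0],[46,-38,0,0],[46,-38,0,0],[46,-38,0,0],[46,-38,0,0],[46,-38,0,0]]]' -1
python3 -m inch '[[[46,-38,0,0],[46,-38,0,0],[46,-38,0,0],[20,-15,0,0.13],[0,0,0,0.13],[0,0,0,0.126],[0,0,0,0]]]'
python3 - <<'E'
from h import *
to([.52,.1,.36],0)
c=cam('wrist'); cv2.imwrite('pics/w1.png',c['img'])
for k,z in (('hook_one',.012),('hook_two',.012),('plate_one',.144),('plate_one_frosted',.184),('plate_two_frosted',.104),('yellow_end',.012)):
    print(k,[(np.round(r['at']).tolist(),round(r['conf'],2),np.round(atz(c,r['at'],z)[:2],3).tolist()) for r in place_of('wrist',k)[:3]])
E
```

```text
time: 3.1
tool_pos: [0.421, -0.0713, 0.357]
tool_rot: [3.141, -0.001, 0.386]
contact_force: [1.2, -2.0, 0.4]
opening: 0.0918
time: 3.98
tool_pos: [0.5183, 0.1059, 0.3566]
tool_rot: [3.142, 0.0, 0.001]
contact_force: [-0.0, 0.1, -0.1]
opening: 0.0915
t 3.98 pos [0.5183 0.1059 0.3566] rot [3.142e+00 0.000e+00 1.000e-03] F [-0.   0.1 -0.1] op 0.0915
shift mm (do at present yaw) [ 1.7  5.9 -3.4] then turn 0.001
hook_one [([108.0, 279.0], 0.72, [0.59, 0.158])]
hook_two [([108.0, 360.0], 0.69, [0.589, 0.036])]
plate_one [([206.0, 348.0], 0.75, [0.478, 0.064]), ([182.0, 481.0], 0.67, [0.508, -0.091]), ([112.0, 267.0], 0.58, [0.588, 0.158])]
plate_one_frosted [([218.0, 352.0], 0.75, [0.478, 0.064]), ([112.0, 257.0], 0.63, [0.589, 0.161])]
plate_two_frosted [([118.0, 369.0], 0.67, [0.58, 0.037])]
yellow_end []
```

View pics/w1.png

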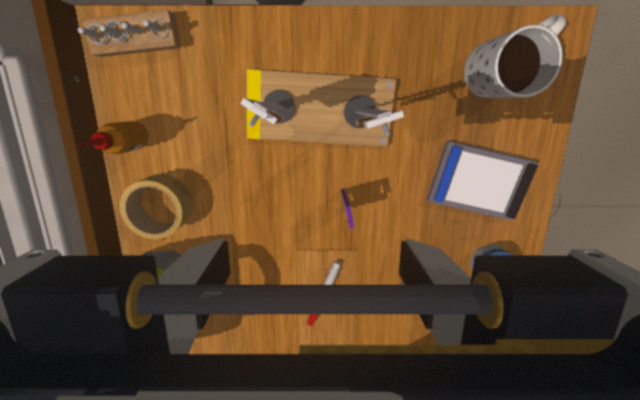

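Run:
```python
import cv2
a=cv2.imread('pics/w1.png')[60:150,225:415]
cv2.imwrite('pics/c2.png',cv2.resize(a,None,fx=4.2,fy=4.2,interpolation=2))
```

```text
(no output)
```

View pics/c2.png

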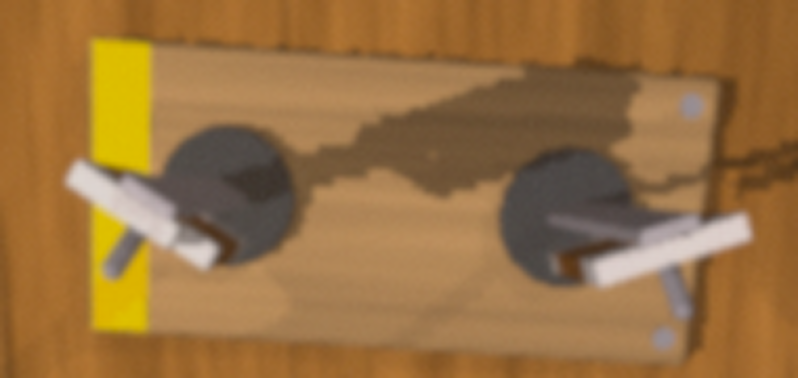

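Run:
```python
from h import *
c=cam('wrist')
g=lambda x,y,z:atz(c,[60+y/4.2,225+x/4.2],z)
a,b=g(76,171,.192),g(215,257,.192)
print(a,b,np.linalg.norm(a-b),(a+b)/2, 'width dir deg',np.degrees(np.arctan2(*(b-a)[1::-1])))
print('foot',g(228,195,.014),'strap top',g(145,190,.196),'pin tip',g(108,275,.187))
pm,fr=g(145,215,.192),None
print('top mid',pm)
for n in('view_pad','pad_centre','bar_blue','bar_black'):
  print(n,[(np.round(r['at']),round(r['conf'],2),np.round(atz(c,r['at'],.014 if n!='view_pad' else 0)[:2],3)) for r in place_of('wrist',n)[:2]])
```

```text
[0.59943064 0.17299082 0.192     ] [0.58041311 0.14204305 0.192     ] 0.03632397191302993 [0.58992187 0.15751694 0.192     ] width dir deg -121.57089137785267
foot [0.59233863 0.15674774 0.014     ] strap top [0.59531175 0.15686628 0.196     ] pin tip [0.57603362 0.16799715 0.187     ]
top mid [0.58978635 0.15778168 0.192     ]
view_pad [(array([182., 480.]), 0.83, array([ 0.473, -0.166]))]
pad_centre [(array([180., 480.]), 0.56, array([ 0.479, -0.159]))]
bar_blue [(array([175., 445.]), 0.55, array([ 0.489, -0.102]))]
bar_black [(array([191., 519.]), 0.9, array([ 0.462, -0.224])), (array([107., 255.]), 0.64, array([0.591, 0.194]))]
```

```bash
python3 -m inch '[[[0,0,0,0.184],[0,0,0,0.184],[0,0,0,0.184],[0,0,0,0]]]'
python3 - <<'E'
from h import *
to([.59,.1576,.25],np.radians(-31.6))
E
```

```text
time: 5.08
tool_pos: [0.5183, 0.1058, 0.3567]
tool_rot: [3.142, -0.0, -0.55]
contact_force: [-0.1, 0.5, 1.2]
opening: 0.0919
t 5.08 pos [0.5183 0.1058 0.3567] rot [ 3.142 -0.    -0.55 ] F [-0.1  0.5  1.2] op 0.0919
shift mm (do at present yaw) [ 34.  -81.7 106.7] then turn 0.001
```

```bash
python3 -m inch '[[[11,-27,0,0],[11,-27,0,0],[12,-28,0,0],[0,0,50,0],[0,0,50,0],[0,0,0,0],[0,0,0,0]]]'
python3 - <<'E'
from h import *
to([.59,.1576,.25],np.radians(-31.6))
c=cam('wrist'); cv2.imwrite('pics/w2.png',c['img'])
for z in (.192,):
  n=np.array([-.852,.524,0]);x=np.array([-.524,-.852,0]);p=np.array([.59,.1576,.192])
  print([np.round(proj(c,p+sx*.018*x)) .tolist() for sx in(-1,1)])
E
```

```text
time: 5.95
tool_pos: [0.5913, 0.1579, 0.2591]
tool_rot: [-3.139, -0.003, -0.551]
contact_force: [-0.7, -0.2, 0.5]
opening: 0.0916
t 5.95 pos [0.5913 0.1579 0.2591] rot [-3.139e+00 -3.000e-03 -5.510e-01] F [-0.7 -0.2  0.5] op 0.0916
shift mm (do at present yaw) [-1.   0.9  9.1] then turn 0.001
[[217.0, 291.0], [217.0, 339.0]]
```

View pics/w2.png

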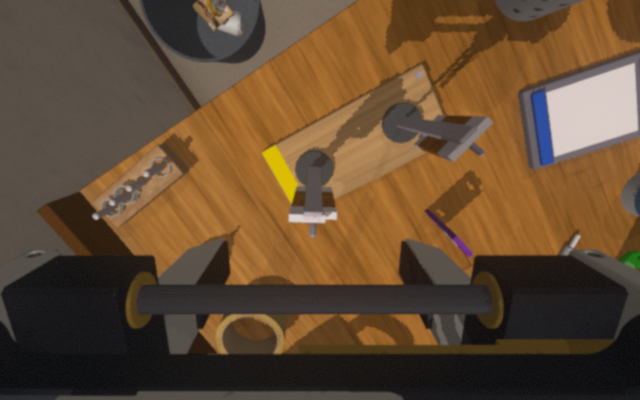

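```bash
python3 -m inch '[[[-1,1,40,0],[0,0,40,0],[0,0,35,0],[0,0,0,0],[0,0,0,0]]]'; python3 -m inch '[[[0,0,0,0],[0,0,0,0],[0,0,0,0],[0,0,0,0],[0,0,0,0],[0,0,0,0]]]' 1 10;  python3 - <<'E'
from h import *
to([.59,.1576,.144],np.radians(-31.6))
E
```

```text
time: 6.62
tool_pos: [0.5907, 0.1577, 0.1446]
tool_rot: [-3.139, -0.004, -0.552]
contact_force: [1.0, -0.3, -0.2]
opening: 0.0919
time: 7.38
tool_pos: [0.5889, 0.1575, 0.1416]
tool_rot: [3.142, 0.0, -0.552]
contact_force: [-0.1, -1.0, -1.0]
opening: 0.0362
t 7.38 pos [0.5889 0.1575 0.1416] rot [ 3.142  0.    -0.552] F [-0.1 -1.  -1. ] op 0.0362
shift mm (do at present yaw) [ 0.9 -0.7 -2.4] then turn -0.001
```

```bash
python3 -m inch '[[[0,0,-4,0],[0,0,0,0],[-6,0,-3.5,0],[-6,0,-3.5,0],[-7,0,-4,0],[-8,0,-5,0],[-12,0,-6,0],[-20,0,-10,0],[-20,0,-20,0],[0,0,0,0]]]' 1 10
python3 - <<'E'
from h import *
c=cam('wrist'); cv2.imwrite('pics/w3.png',c['img']);to([.478,-.165,.25],0)
E
```

```text
time: 8.62
tool_pos: [0.521, 0.2002, 0.1998]
tool_rot: [-3.139, -0.002, -0.55]
contact_force: [-0.4, -0.9, 0.5]
opening: 0.036
t 8.68 pos [0.5213 0.1996 0.1987] rot [-3.14e+00 -2.00e-03 -5.51e-01] F [ 0.4 -0.  -1. ] op 0.0358
shift mm (do at present yaw) [154.  333.2 -51.5] then turn -0.551
```

View pics/w3.png

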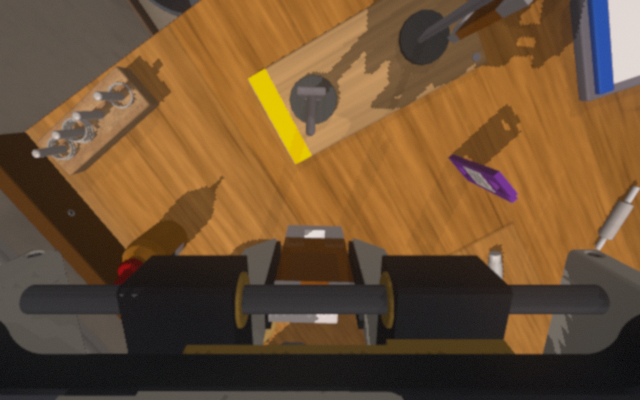

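```bash
python3 -m inch '[[[0,0,-40,0],[0,0,-31,0],[18,40,0,0],[25,53,0,0],[25,53,0,0],[25,53,0,0],[25,53,0,0],[18,40,0,0],[9,15,0,-0.17],[0,0,0,-0.173]]]'
python3 -m inch '[[[0,0,0,-0.173],[0,0,0,-0.173],[0,0,0,-0.173],[0,0,0,-0.173],[0,0,0,-0.173],[0,0,0,-0.173],[0,0,0,-0.173],[0,0,0,-0.173],[0,0,0,-0.173],[0,0,0,0]]]'
python3 - <<'E'
from h import *
to([.484,-.138,.27],np.radians(77.5))
c=cam('wrist'); cv2.imwrite('pics/w4.png',c['img'])
for n in('view_pad','pad_centre','bar_blue','bar_black'):
  print(n,[(np.round(r['at']),round(r['conf'],2),np.round(atz(c,r['at'],.014 if n!='view_pad' else 0)[:2],3)) for r in place_of('wrist',n)[:2]])
E
```

```text
time: 9.93
tool_pos: [0.4837, -0.1406, 0.2677]
tool_rot: [3.141, 0.001, -0.207]
contact_force: [-0.7, -0.2, -0.5]
opening: 0.0361
time: 11.18
tool_pos: [0.4839, -0.1389, 0.268]
tool_rot: [-3.141, 0.0, 1.346]
contact_force: [0.4, -0.7, -0.4]
opening: 0.0362
t 11.18 pos [ 0.4839 -0.1389  0.268 ] rot [-3.141  0.     1.346] F [ 0.4 -0.7 -0.4] op 0.0362
shift mm (do at present yaw) [ 0.9 -0.1 -2. ] then turn -0.007
view_pad [(array([186., 311.]), 0.88, array([ 0.473, -0.166]))]
pad_centre [(array([184., 312.]), 0.7, array([ 0.476, -0.161]))]
bar_blue [(array([136., 316.]), 0.77, array([ 0.494, -0.102]))]
bar_black [(array([187., 314.]), 0.2, array([ 0.477, -0.166]))]
```

View pics/w4.png

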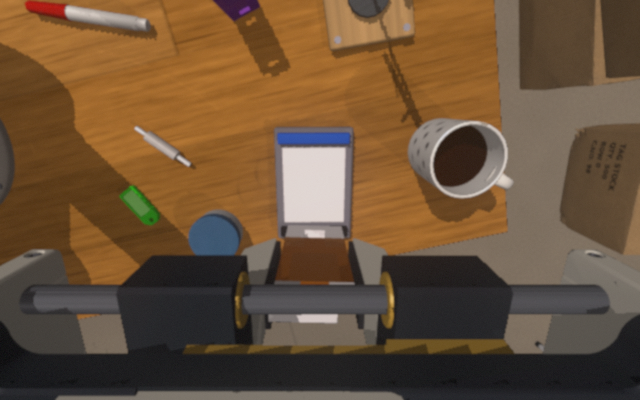

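```bash
python3 -m inch '[[[3,0,50,0],[0,0,50,0],[0,0,50,0],[0,0,40,0],[0,0,13,0],[0,0,0,0],[0,0,3,0],[0,0,3,0],[0,0,0,0]]]' 1 6
python3 - <<'E'
from h import *
to([.4846,-.135,.0596],np.radians(77.5))
E
```

```text
time: 12.55
tool_pos: [0.4849, -0.1357, 0.0602]
tool_rot: [3.141, 0.0, 1.348]
contact_force: [-0.1, 0.3, 0.1]
opening: 0.0358
t 12.55 pos [ 0.4849 -0.1357  0.0602] rot [3.141 0.    1.348] F [-0.1  0.3  0.1] op 0.0358
shift mm (do at present yaw) [ 0.6 -0.5  0.6] then turn -0.005
```

Close to contact. Now drag outward over the arc.

```bash
python3 -m inch '[[[4,0,3,0],[7,0,1,0],[7,0,1.5,0],[8,0,3,0],[7,0,3,0],[7,0,5,0],[6,0,5,0],[0,0,0,0]]]' 1 6
python3 - <<'E'
from h import *
to([.4846,-.135,.0596],np.radians(77.5))
c=cam('wrist'); cv2.imwrite('pics/w5.png',c['img'])
E
```

```text
time: 13.55
tool_pos: [0.4945, -0.0901, 0.0376]
tool_rot: [-3.14, -0.0, 1.349]
contact_force: [-0.4, 1.0, -0.3]
opening: 0.0361
t 13.55 pos [ 0.4945 -0.0901  0.0376] rot [-3.14  -0.     1.349] F [-0.4  1.  -0.3] op 0.0361
shift mm (do at present yaw) [-46.    0.2 -22. ] then turn -0.004
```

View pics/w5.png

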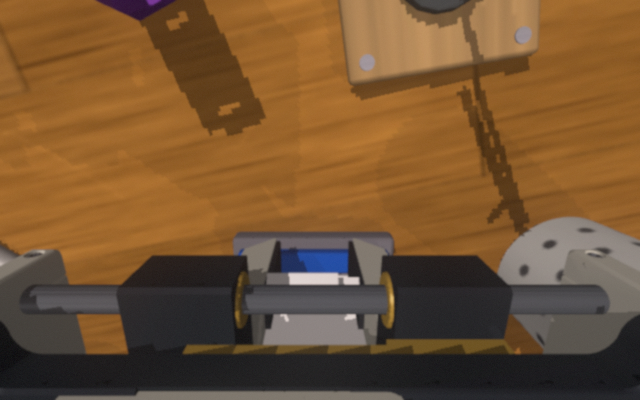

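```bash
python3 -m inch '[[[5,0,5,0],[5,0,3,0],[5,0,1,0],[5,0,2,0],[1,0,5,0],[0,0,5,0],[0,0,4,0],[0,0,0,0]]]' 1 6
python3 - <<'E'
from h import *
to([.478+.095*.22,-.163+.095*.975,.006],np.radians(77.5))
E
```

```text
time: 14.6
tool_pos: [0.4993, -0.0704, 0.0128]
tool_rot: [-3.141, 0.0, 1.348]
contact_force: [-0.6, -0.0, -0.6]
opening: 0.0359
t 14.6 pos [ 0.4993 -0.0704  0.0128] rot [-3.141  0.     1.348] F [-0.6 -0.  -0.6] op 0.0359
shift mm (do at present yaw) [-0.  -0.4  6.8] then turn -0.005
```

```bash
python3 -m inch '[[[0,0,3,0],[0,0,3,0],[0,0,2,0],[0,0,0,0],[0,0,0,0]]]' 1 6; python3 -m inch '[[[0,0,0,0],[0,0,0,0],[0,0,-10,0],[0,0,-30,0],[0,0,-50,0],[-20,0,-20,0],[-35,0,0,0],[-24,0,0,0],[0,0,0,0],[0,0,0,0]]]' 1 20
python3 - <<'E'
from h import *
to([.478+.0164*.22,-.163+.0164*.975,.10],np.radians(77.5))
c=cam('wrist'); s=cam('scene')
# projected outline of level plate
g=np.array(observe()['tool_pos'])+[0,0,.0188]; u=np.array([.22,.975,0]);v=np.array([.975,-.22,0])
ctr=g-.0164*u
for c_ in (c,s): print([np.round(proj(c_,ctr+a*u*.048+b*v*.018)).tolist() for a,b in((1,-1),(1,1),(-1,1),(-1,-1))])
r,k=map(int,proj(s,ctr)); 
im=cv2.resize(s['img'][r-50:r+50,k-65:k+65],(520,400),interpolation=2); cv2.imwrite('pics/f.png',np.vstack([im,cv2.resize(c['img'][200:350],(520,122))]))
E
```

```text
time: 15.22
tool_pos: [0.4995, -0.0704, 0.0052]
tool_rot: [-3.141, 0.0, 1.348]
contact_force: [-0.3, -0.5, 0.6]
opening: 0.036
time: 16.48
tool_pos: [0.4821, -0.1468, 0.1155]
tool_rot: [3.141, -0.0, 1.348]
contact_force: [-0.1, 1.4, 0.1]
opening: 0.0357
t 16.48 pos [ 0.4821 -0.1468  0.1155] rot [ 3.141 -0.     1.348] F [-0.1  1.4  0.1] op 0.0357
shift mm (do at present yaw) [-0.3 -0.4 15.5] then turn -0.005
[[210.0, 275.0], [210.0, 354.0], [377.0, 348.0], [377.0, 282.0]]
[[267.0, 275.0], [276.0, 287.0], [309.0, 258.0], [298.0, 246.0]]
```

View pics/f.png

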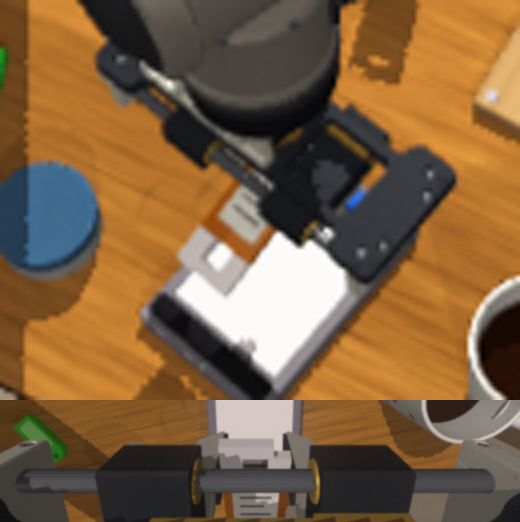

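Run:
```python
from h import *
c=cam('wrist'); s=cam('scene'); t=cam('top')
a=cv2.resize(c['img'][200:350,235:395],None,fx=4,fy=4,interpolation=2)
b=cv2.resize(s['img'][255:325,235:295],None,fx=2.5,fy=2.5,interpolation=2)
for k in range(0,150,25): cv2.putText(a,str(200+k),(0,k*4+8),0,.4,(0,255,0),1)
d=cv2.resize(t['img'][160:230,355:415],None,fx=2.5,fy=2.5,interpolation=2)
m=np.zeros((600,790,3),np.uint8); m[:,:640]=a; m[:175,640:790]=b; m[300:475,640:790]=d
cv2.imwrite('pics/f2.png',m)
for n in('wrist','scene','top'):
  for k in('plate_one','plate_one_frosted'): print(n,k,[(np.round(r['at']).tolist(),round(r['conf'],2)) for r in place_of(n,k)[:3]])
g=np.array(observe()['tool_pos'])+[0,0,.0188]; u=np.array([.22,.975,0])
for off in(0,-.0164,.0236): print(off,[np.round(proj(q,g+off*u)).tolist() for q in(c,s,t)])
```

```text
wrist plate_one [([323.0, 315.0], 0.58)]
wrist plate_one_frosted [([266.0, 313.0], 0.62)]
scene plate_one [([290.0, 266.0], 0.65), ([220.0, 303.0], 0.56)]
scene plate_one_frosted [([160.0, 378.0], 0.23)]
top plate_one [([212.0, 320.0], 0.59)]
top plate_one_frosted [([214.0, 321.0], 0.62)]
0 [[274.0, 315.0], [282.0, 271.0], [199.0, 388.0]]
-0.0164 [[303.0, 315.0], [287.0, 267.0], [201.0, 394.0]]
0.0236 [[229.0, 314.0], [274.0, 278.0], [197.0, 381.0]]
```

View pics/f2.png

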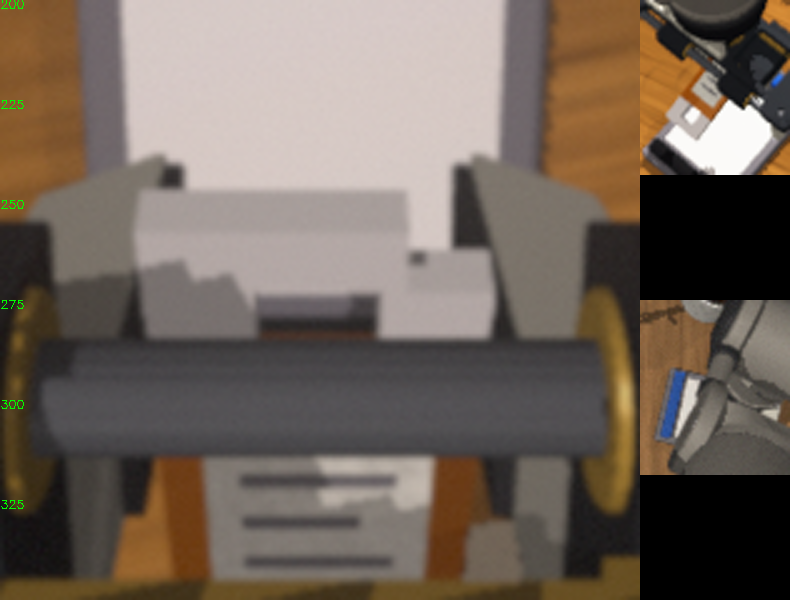

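```bash
cat > fit.py <<'E'
from h import *
from scipy.optimize import least_squares
def fit(c,pts,lines,s):
    T=np.array(c['T_tool_cam'])
    def P(p,M,t):
        q=T[:3,:3].T@(M@np.array(p)+t-T[:3,3]); return c['fy']*q[1]/q[2]+c['cy'],c['fx']*q[0]/q[2]+c['cx']
    def f(v):
        # plate y->tool x, plate x->tool y... plate z->-tool z
        B=np.array([[0,1,0],[1,0,0],[0,0,-1.]]); M=R.from_rotvec(v[3:6]).as_matrix()@B; t=v[:3]
        r=[]
        for p,(x,y) in pts: a=P(np.array(p)/1000,M,t); r+=[a[0]-y,a[1]-x]
        for (X,x,y),Y in zip(lines,v[6:]): a=P([X/1000,Y,.003],M,t); r+=[a[0]-y,a[1]-x]
        r.append(v[1]*1000); return np.array(r)
    o=least_squares(f,np.r_[0-.016*0-.016,0,-.019,0,0,0,np.zeros(len(lines))])
    print('tool pos mm',np.round(o.x[:3]*1000,1),'rotvec deg',np.round(np.degrees(o.x[3:6]),1),'rms px',np.sqrt(np.mean(o.fun**2)).round(2),'Y',np.round(o.x[6:]*1000,1))
E
python3 - <<'E'
from fit import *
c=cam('wrist')
k=lambda x,y:(235+x/4,200+y/4)
pts=[((-18,48,3),k(137,233)),((9,48,3),k(407,232)),((-18,48,-3),k(137,190)),((9,48,-3),k(407,190)),((18,39,3),k(492,291)),((18,39,-3),k(490,252)),((9,39,3),k(380+30,291))]
lines=[(-13,*k(203,460)),(13,*k(437,460)),(-13,*k(212,575)),(13,*k(428,575)),(-18,*k(158,460)),(-18,*k(172,575))]
fit(c,pts,lines,None); fit(c,pts,[],None)
E
```

```text
tool pos mm [-24.1   0.2 -28.4] rotvec deg [ 0.8 16.1 -0.4] rms px 0.48 Y [13.5 12.9 -8.1 -8.8 13.6 -8. ]
tool pos mm [-23.6   0.2 -25.8] rotvec deg [ 0.3 19.  -0.3] rms px 0.55 Y []
```

```bash
python3 -m inch '[[[-8,-31,-10,-0],[-8,-31,0,0],[0,0,0,-0.1745],[0,0,0,-0.1745],[0,0,0,-0.1745],[0,0,0,-0.1745],[0,0,0,-0.1745],[0,0,0,-0.1745],[0,0,0,-0.1745],[0,0,0,-0.1745]]]' 1 20; python3 -m inch '[[[0,0,0,-0.175],[0,0,40,0],[0,0,40,0],[0,0,20,0],[0,0,0,0]]]'
python3 - <<'E'
from h import *
to([.4175,-.149,.003],np.radians(167.3))
E
```

```text
time: 18.32
tool_pos: [0.4181, -0.1493, 0.1253]
tool_rot: [-3.142, 0.0, 2.749]
contact_force: [0.2, 0.9, -0.2]
opening: 0.0355
time: 18.95
tool_pos: [0.4172, -0.1488, 0.0242]
tool_rot: [3.141, -0.003, 2.919]
contact_force: [-0.5, 0.4, -0.5]
opening: 0.0358
t 18.95 pos [ 0.4172 -0.1488  0.0242] rot [ 3.141e+00 -3.000e-03  2.919e+00] F [-0.5  0.4 -0.5] op 0.0358
shift mm (do at present yaw) [-0.4 -0.1 21.2] then turn -0.001
```

```bash
python3 -m inch '[[[0,0,10,0],[0,0,8,0],[0,0,3,0],[0,0,0,0],[0,0,0,0]]]' 1 6; python3 -m inch '[[[0,0,0,0],[0,0,0,0],[0,0,0,0],[0,0,0,0]]]' -0.15
python3 - <<'E'
from h import *
to([.4175,-.149,.003],np.radians(167.3))
c=cam('wrist'); s=cam('scene')
a=cv2.resize(c['img'][190:350,235:395],None,fx=3.7,fy=3.7,interpolation=2)
b=cv2.resize(s['img'][260:340,215:285],None,fx=2.8,fy=2.8,interpolation=2)
m=np.zeros((592,790,3),np.uint8); m[:,:592]=a; m[:224,594:790]=b
cv2.imwrite('pics/f3.png',m)
for n in('wrist','scene'):
  for k in('plate_one','plate_one_frosted'): print(n,k,[(np.round(r['at']).tolist(),round(r['conf'],2),np.round(atz(c if n=='wrist' else s,r['at'],.02),3)) for r in place_of(n,k)[:2]])
E
```

```text
time: 19.58
tool_pos: [0.4179, -0.1492, 0.0042]
tool_rot: [-3.142, -0.0, 2.919]
contact_force: [-1.1, 0.5, -0.8]
opening: 0.0362
time: 20.08
tool_pos: [0.4179, -0.1493, 0.0042]
tool_rot: [-3.141, -0.0, 2.919]
contact_force: [-3.3, -1.5, 0.3]
opening: 0.0524
t 20.07 pos [ 0.4179 -0.1493  0.0042] rot [-3.141 -0.     2.919] F [-3.3 -1.5  0.3] op 0.0524
shift mm (do at present yaw) [0.4 0.2 1.2] then turn -0.001
wrist plate_one [([304.0, 318.0], 0.66, array([ 0.437, -0.152,  0.02 ]))]
wrist plate_one_frosted [([233.0, 310.0], 0.57, array([ 0.398, -0.147,  0.02 ]))]
scene plate_one [([292.0, 261.0], 0.54, array([ 0.442, -0.148,  0.02 ])), ([221.0, 300.0], 0.52, array([0.437, 0.076, 0.02 ]))]
scene plate_one_frosted [([218.0, 300.0], 0.54, array([0.433, 0.083, 0.02 ])), ([284.0, 244.0], 0.53, array([ 0.395, -0.146,  0.02 ]))]
```

View pics/f3.png

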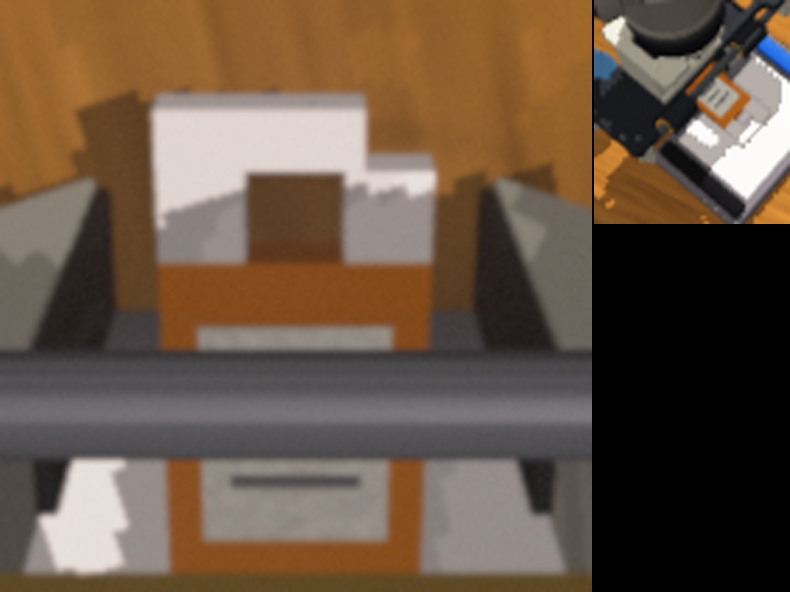

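```bash
python3 - <<'E'
from fit import *
c=cam('wrist'); k=lambda x,y:(235+x/3.7,190+y/3.7)
fit(c,[((-18,48,3),k(153,110)),((9,48,3),k(366,110)),((18,39,3),k(433,170)),((-13,17,3),k(197,327)),((13,17,3),k(393,327)),((-13,-17,3),k(203,541)),((13,-17,3),k(388,541))],[],None)
E
python3 -m inch '[[[0,0,1.5,0],[0,0,0,0],[0,0,0,0],[0,0,0,0]]]' 1 25; python3 -m inch '[[[0,0,0,0],[0,0,-10,0],[0,0,-30,0],[0,0,-40,0],[0,0,-20,0],[0,0,0,0.1745],[0,0,0,0.1745],[0,0,0,0.1745],[0,0,0,0.1745],[0,0,0,0.1745]]]'; python3 -m inch '[[[0,0,0,0.1745],[0,0,0,0.1745],[0,0,0,0.1745],[0,0,0,0.1745],[0,0,0,0]]]'
python3 - <<'E'
from h import *
to([.478+.023*.22,-.163+.023*.975,.09],np.radians(77.4))
E
```

```text
tool pos mm [-20.9  -0.1 -13.9] rotvec deg [ 0.6 -0.9 -0.1] rms px 0.35 Y []
time: 20.92
tool_pos: [0.418, -0.149, 0.0026]
tool_rot: [3.141, -0.0, 2.919]
contact_force: [-2.9, 2.5, -0.7]
opening: 0.0354
time: 22.18
tool_pos: [0.4191, -0.15, 0.1039]
tool_rot: [3.14, 0.003, 2.04]
contact_force: [0.4, 0.0, -0.7]
opening: 0.0354
time: 22.8
tool_pos: [0.4189, -0.1499, 0.1037]
tool_rot: [3.139, 0.001, 1.35]
contact_force: [0.9, 0.1, -0.7]
opening: 0.0355
t 22.8 pos [ 0.4189 -0.1499  0.1037] rot [3.139e+00 1.000e-03 1.350e+00] F [ 0.9  0.1 -0.7] op 0.0355
shift mm (do at present yaw) [23.1 60.5 13.8] then turn -0.001
```

```bash
python3 -m inch '[[[10,30,7,0],[11,30.5,7,0],[0,0,0,0],[0,0,0,0],[0,0,0,0]]]'
python3 - <<'E'
from h import *
to([.478+.021*.22,-.163+.021*.975,.09],np.radians(77.4))
c=cam('wrist');s=cam('scene'); cv2.imwrite('pics/last.png',c['img']); cv2.imwrite('pics/last_scene.png',s['img'])
g=np.array(observe()['tool_pos'])+[0,0,.0155]; u=np.array([.22,.975,0]); ctr=g-.021*u
print('pred ctr',np.round(proj(c,ctr)),np.round(proj(s,ctr)),'pred frosted',np.round(proj(c,ctr+.04*u)),np.round(proj(s,ctr+.04*u)))
for n in('wrist','scene'):
  for k in('plate_one','plate_one_frosted','pad_centre','bar_blue'): print(n,k,[(np.round(r['at']).tolist(),round(r['conf'],2),np.round(atz(c if n=='wrist' else s,r['at'],.105 if 'pl' in k else .014),3)) for r in place_of(n,k)[:2]])
# frosted end edges: luminance profile down the centre-left column
G=cv2.cvtColor(c['img'],6); print(G[190:290:3,300].tolist()); print('row230',G[230,260:370:4].tolist())
E
```

```text
time: 23.42
tool_pos: [0.4811, -0.1422, 0.0891]
tool_rot: [3.142, 0.0, 1.349]
contact_force: [0.3, -0.2, -0.4]
opening: 0.0352
t 23.43 pos [ 0.4811 -0.1422  0.0891] rot [3.142 0.    1.349] F [ 0.3 -0.2 -0.4] op 0.0352
shift mm (do at present yaw) [ 0.   1.6 -0.9] then turn -0.002
pred ctr [306. 315.] [291. 267.] pred frosted [234. 315.] [279. 279.]
wrist plate_one [([306.0, 316.0], 0.56, array([ 0.477, -0.162,  0.105]))]
wrist plate_one_frosted [([236.0, 311.0], 0.93, array([ 0.483, -0.124,  0.105]))]
wrist pad_centre [([237.0, 316.0], 0.71, array([ 0.478, -0.163,  0.014]))]
wrist bar_blue [([156.0, 315.0], 0.71, array([ 0.491, -0.101,  0.014]))]
scene plate_one [([292.0, 268.0], 0.9, array([ 0.48 , -0.162,  0.105])), ([222.0, 303.0], 0.54, array([0.467, 0.035, 0.105]))]
scene plate_one_frosted [([217.0, 298.0], 0.57, array([0.45 , 0.042, 0.105]))]
scene pad_centre [([306.0, 274.0], 0.68, array([ 0.486, -0.163,  0.014]))]
scene bar_blue []
[208, 210, 209, 207, 208, 209, 208, 210, 209, 158, 153, 196, 196, 196, 195, 195, 183, 174, 178, 178, 179, 177, 176, 167, 152, 94, 92, 93, 93, 91, 103, 122, 56, 67]
row230 [107, 186, 207, 207, 200, 194, 194, 194, 196, 195, 195, 196, 197, 196, 196, 196, 196, 196, 196, 208, 208, 209, 207, 208, 207, 208, 207, 127]
```

```bash
python3 -c "
from cell import *
print(hand_in())"
```

```text
the job is handed in; nothing more can be done
None
```

I took plate_one (frosted end up, notch visible) off the hook at the yellow end and handed in with it held about 9 cm above the middle of the viewing pad. It is label up, roughly level and lengthwise along the pad, with the frosted end towards the blue bar.

- **How it went:** The tool only points straight down, so I tipped the plate in the grip by dragging its lower end over the pad and blue bar. A fit to the wrist picture showed that this left it about 16–19° off level and slipped in the fingers. I then laid it flat across the robot-side edge of the pad and opened the gripper. I gripped it again by the long edges at 25 N, lifted it, turned it and moved it over the middle.
- **Last checks:**
  - The wrist camera put the plate centre at (0.477, -0.162) and the pad centre at (0.478, -0.163).
  - The plate's centre and frosted point were within about 2 px of where a level plate should appear along the pad axis, with one 4 px sideways exception. The scene camera's plate centre agreed within 1 px.
  - The gripper opening was steady at 35 mm and the tool forces were under 1 N. The clock read 23.4 s at the last move.
- **Disagreed or not confirmed:**
  - The scene camera put the pad centre about 8 mm further in x than the wrist camera did.
  - It also did not pick out the frosted end of the held plate; it reported the purple look-alike instead.
  - I had used all 12 picture views before the final lift, so the end pose was checked by numbers only.
  - I did not look again at plate_two or the other things on the desk at the end. I planned the moves to stay clear of them and did not see any of them touched.

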